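# Cover the bronze matrix and hold the purge lever half open

## Robot

A 6-joint arm with a two-finger parallel gripper is mounted at the origin on the work surface. World frame = base frame: x ahead of the robot, y to its left, z up, the work surface at z = 0. Lengths are in m, angles in rad, forces in N, time in s.
With the tool pointing down it reaches from about 0.15 to 0.775 m from the base axis. Payload 6.1 kg.
Tool frame: the origin (TCP) lies midway between the tips of the shut fingers; the grasp point (between the pads) lies 19 mm behind it; z points along the fingers, y is the line along which they close (so a half turn about z gives the same grasp; the last joint's range is limited). The gripper opens to 85 mm and grips with 20 to 120 N. Pads are 22 mm wide; open, the fingers measure 114 mm over their backs; the gripper's body (76 mm by 85 mm) begins 54 mm behind the grasp point. The pads swing forward as they close: fully open they stand 13 mm farther back than shut.
Start: joints at [1.332, 0.126, -0.04, 1.405, 0, 1.571], TCP at [0.124, 0.51, 0.231] pointing down, gripper open.
Joint ranges: [-2.72, 2.72], [-0.95, 1.95], [-1.27, 1.35], [-1.78, 2.02], [-1.46, 1.47], [-3.14, 3.14]. Speed limits (rad/s): [2.39, 2.39, 3.01, 3.14, 3.14, 3.14].

## Interface

Orientations are given as a unit quaternion [w, x, y, z].
In Python, from cell import bot, eyes, order gives the robot as it stands.
- The arm moves only by the tool drive_tool, never from a script. Its argument "deltas" is one flat list of numbers, 7 for each row, row after row: the opening, from 0 (shut) to 1 (fully open), then the shift along the tool's x, y, z in units of 0.15 m (1.0 is 0.15 m), then the turn, a rotation vector about the tool's x, y, z in units of 45 degrees (1.0 is 45 degrees). A call has 1 to 20 rows; each row is the pose to reach, as a shift and turn from the pose commanded when the call began, along the tool's axes at that moment; what a row does not reach only later rows make up. A row lasts 1/8 s, in which the tool goes at most 62.5 mm and 10.7 degrees, less where a joint would pass 70% of its speed; a pose out of reach is approached as far as the arm can. A call with a number of a shift or a turn outside -1 to 1 is refused whole. A call with a gripper value outside its range is refused whole. The fingers move at their own pace and stop on an object; the grip force is fixed at half the most. Time passes only in rows, so rows that repeat a pose let the fingers close. It gives the time, the measured TCP pose, the force, the opening and the grip force at its end, in the units of the state.
- bot.get_obs(): the state, without advancing time (a new reading comes with each control period).
- eyes.snapshot(name): name is "scene" or "top" or "wrist"; returns the picture (400x640x3 uint8, blue, green, red); there is no depth.
- eyes.camera_params(name): a dict with "fx", "fy", "cx", "cy" (pixels), "camera_from_world" (4x4, takes a point from world to camera coordinates). Camera axes: x right, y up, looking along -z (the intrinsics and any distortion apply to the point x, -y, -z); pixel columns grow to the right and rows downward; lengths in m; the calibration is good to about 2 mm. The wrist camera is an equidistant fisheye: a pixel r from the principal point sees the ray r / f radians off the axis. A picture is of the moment at which its call begins: read the wrist's pose just before it. camera_params takes no time and is no camera call; for the wrist camera it gives the pose at the moment of the call.
- order.finish_job(): hands the job in; it is judged then, once.
The state is a dict: "time": time; "joint_pos": joint angles; "qd": joint speeds; "joint_efforts": joint torques, N m; "tcp_pos": TCP position; "tcp_rot": TCP orientation; "contact_force": force on the tool from outside, world axes, zero at the start; "moment": the same for the moment, N m; "opening": opening from 0.0 (shut) to 1.0 (fully open); "grasp_force": force on a finger pad.
Only numpy, scipy, OpenCV 4.12 (cv2) and the standard library are available. Lean on these libraries where they do the work, as an engineer would, in place of code of your own. Each camera call takes 0.05 s, during which the arm holds its last target. There are 200 camera calls.

## Task

The bronze seal matrix already stands on the purge plate: lift the glass dome by its knob, set it gently over the matrix, flat on the gasket without disturbing the matrix, and let go. Only then press the spring-loaded gas lever half-way down, level at the long mark (never to its bottom stop: full flow would lift the glass), and keep it level for at least three seconds. Finish while still holding the lever level with the fingers; leave the tin, weight and spoon where they are.

Things in the scene. Friction and masses are not known exactly. Their poses are not given: they have to be found in the camera images.
- stand: fixed grey nitrogen purge stand, slab 200 (x) x 340 (y) x 18 mm; origin at the centre of its underside, front to -x. At its -y end a round steel purge plate (156 mm across), at its +y end a brass valve with a spring lever; behind the lever a round gauge (top 120 mm above the bench), beside it a thin quadrant plate (top 108 mm): short marks for shut and full, a long one for half.
- gasket (a point): centre of the purge plate at the gasket face on which the dome's foot sits, 24 mm above the bench; stand frame x 0, y -90 mm. Inside the gasket is a raised centre 6 mm high, 99 mm across at its foot, 90 mm at its top (tapered): it fits inside the dome with about 4 mm play and centres it; the matrix stands on it. Axes as the stand's.
- pivot (a point): hinge pin of the gas lever, 78 mm above the bench; in the stand's frame at x 55, y 105 mm. Axes as the stand's; the hinge line is the stand's y axis.
- paddle (a point): middle of the upper face of the black paddle (36 mm along the lever, 30 wide, 8 thick) at the lever's free end, which points to the stand's -x; 95 mm from the hinge pin, 4 mm above the lever's centre line. About 105 mm above the bench when shut, 82 mm when the lever is level (half), 58 mm at the bottom stop. Press it from above.
- valve_lever (a joint): angle of the gas lever: 0 = shut (raised 0.25 rad above level by its spring), 0.25 = half-way (level), 0.5 = bottom stop (full flow). The spring returns it when let go; pushing down at the paddle takes about 3 N to start, 8 N at half and 13 N at the bottom.
- matrix: bronze seal matrix, 44 mm round face plate with an upright 20 mm handle eye, 46 mm tall, 0.2 kg, loose on the raised centre of the purge plate, within about 6 mm of its middle; origin at the centre of its underside.
- dome: clear glass dome with a thin brass foot band and a brass knob, standing on the bench to the robot's right; 118 mm outer, 108 mm inner diameter, open below, 115 mm tall to its crown (flat, 60 mm across, shoulders falling away) and 152 mm over the knob; about 0.42 kg. Origin at the centre of its lower rim, z up.
- knob (a point): middle of the dome's brass knob, 137 mm above the dome's lower rim on its axis; the knob is 28 mm in diameter and its straight part runs from 10 mm below to 10 mm above this point, with a narrower neck under it. The crown of the glass lies 22 mm below this point.
- tin: bystander: low round lidded tin, 74 mm diameter, 35 mm tall; origin at the centre of its underside.
- weight: bystander: pewter weight with a small knob, 48 mm diameter, 58 mm tall, 0.42 kg; origin at the centre of its underside.
- spoon: bystander: small horn spoon lying flat, 128 mm long, 40 mm wide at the bowl, 7 mm high; origin near its middle, bowl to its +x.
There are look-alikes about, which are no part of the job. Of the things that look like the dome, the smallest one is meant.

How it is judged:
By the outcome, as a careful person would: the job done as asked, in the order asked, and still so for the second after the job is handed in, while the arm keeps its last pose, push and grip.
It also fails if it takes over 58 s, if anything falls off the work surface, if the arm or the gripper's body presses on something with over 40 N, if the wrist force passes 120 N, or if a joint passes its speed limit or range.

## Working session

There is one attempt and no reset: what is moved stays moved. The work goes in short steps, Python scripts to look and compute and a tool call to move; the robot and the scene stay as the last step left them, time stands still between calls to the robot, and variables do not carry over. Pictures are saved under pics/ and viewed, at most 10 in all, crops included, and the job is handed in when it is done.

Besides the shell and the picture viewer there is one more tool, called after "Call:" as name(argument=value, ...) on one line, values as JSON. drive_tool: Moves the arm, as the interface text tells. Its arguments: {"type":"object","properties":{"deltas":{"type":"array","items":{"type":"number","minimum":-1,"maximum":1}}},"required":["deltas"]}

```bash
ls; mkdir -p pics; python3 - <<'E'
from cell import bot, eyes, order
import cv2,numpy as np
for n in("scene","top"):
    p=eyes.camera_params(n);print(n,{k:(np.round(v,4).tolist()) for k,v in p.items()})
    cv2.imwrite(f"pics/{n}0.png",eyes.snapshot(n))
o=bot.get_obs();print(o)
E
```

```text
pics
scene {'fx': 451.0981, 'fy': 451.0981, 'cx': 318.8631, 'cy': 202.3004, 'camera_from_world': [[-0.0868, 0.9961, 0.0135, 0.0219], [-0.7772, -0.0762, 0.6246, 0.3632], [0.6232, 0.0437, 0.7808, -1.7086], [0.0, 0.0, 0.0, 1.0]]}
top {'fx': 410.2176, 'fy': 410.2176, 'cx': 319.9792, 'cy': 207.0566, 'camera_from_world': [[0.0068, -0.9999, 0.0078, -0.0078], [0.994, 0.0076, 0.1088, -0.5579], [-0.1089, 0.007, 0.994, -1.1674], [0.0, 0.0, 0.0, 1.0]]}
{'time': 0.1, 'joint_pos': array([ 1.33202238e+00,  1.26342450e-01, -4.05239542e-02,  1.40538674e+00,
        1.25576796e-05,  1.57077409e+00]), 'qd': array([-0.00071979, -0.00080113,  0.00218635, -0.00099039,  0.00015497,
        0.00096529]), 'joint_efforts': array([ 3.78645191e-04, -4.36905491e+01,  3.53604770e+01,  1.36637219e-02,
       -1.04325902e-04, -3.61613566e-07]), 'tcp_pos': array([0.12407777, 0.5097478 , 0.23058663]), 'tcp_rot': array([-9.29982078e-05,  1.19092500e-01,  9.92882896e-01, -7.22474531e-04]), 'contact_force': array([-0.00212765, -0.12963396,  0.47918019]), 'moment': array([ 0.02467641, -0.03598663, -0.03328565]), 'grasp_force': 0.0, 'opening': 0.9980393203327017}
```

View pics/scene0.png

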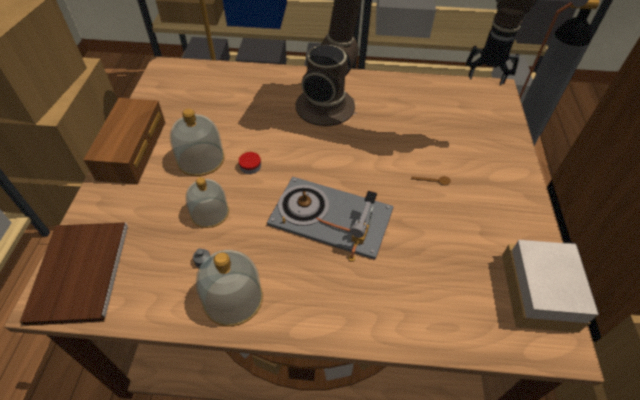

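View pics/top0.png

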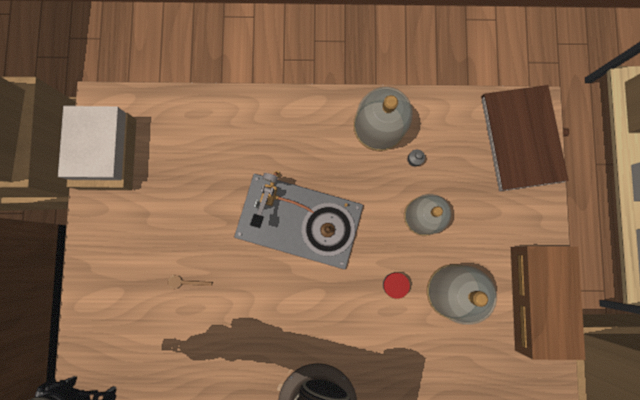

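Dome candidates by scene and top pixel: A (196,145)/(462,292), B (207,203)/(430,213), C (228,285)/(384,118). B is clearly the smallest, so I choose it and check it in one close crop. The stand is at (330,215)/(300,222), the tin at (250,162), the weight at (201,257) and the spoon at (432,180).

```bash
python3 - <<'E'
import cv2,numpy as np
s=cv2.imread("pics/scene0.png");t=cv2.imread("pics/top0.png")
z=lambda im,x,y,w,h:cv2.resize(im[y:y+h,x:x+w],None,fx=5,fy=5,interpolation=cv2.INTER_CUBIC)
a=np.hstack([z(s,180,172,60,60),z(t,400,185,60,60)])
b=z(s,260,170,140,90); c=z(t,230,165,140,110)
cv2.imwrite("pics/c1.png",a)
cv2.imwrite("pics/c2.png",b)
cv2.imwrite("pics/c3.png",c)
E
```

```text
(no output)
```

View pics/c1.png

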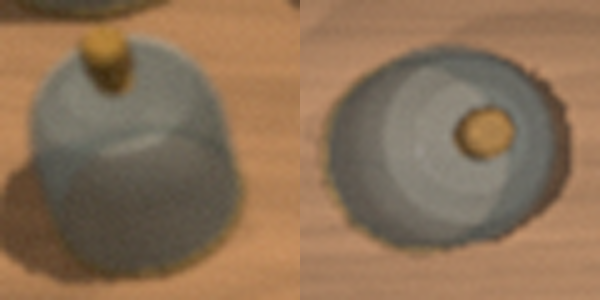

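View pics/c2.png

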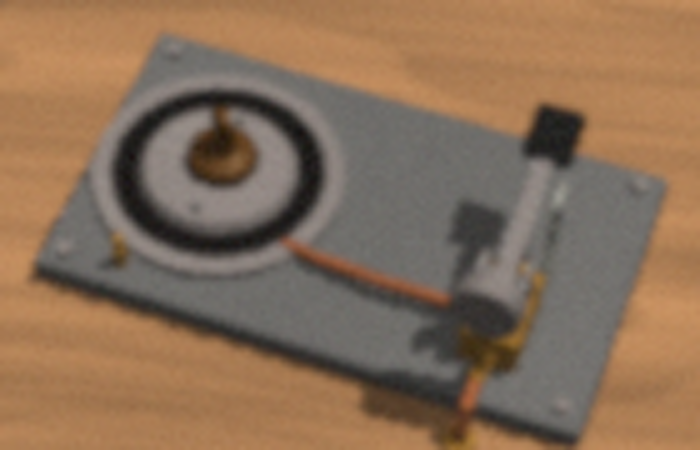

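View pics/c3.png

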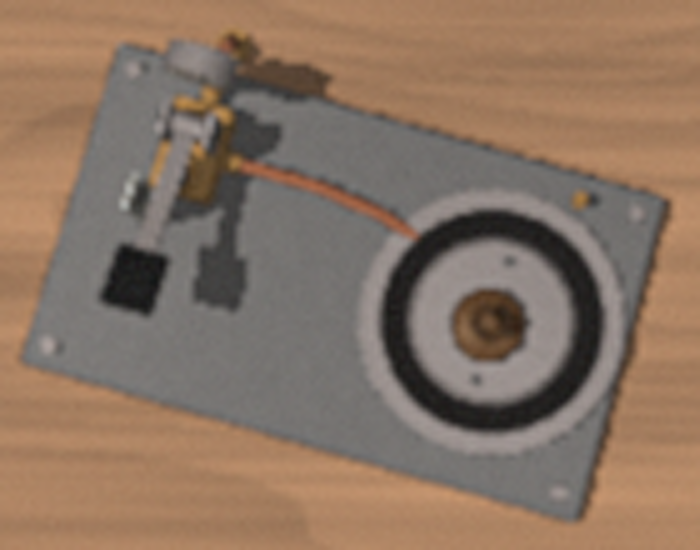

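Crop 1 confirms B as the plain small glass dome. Its knob is at about scene (200.7,182.4) and top (437,211). Crops 2 and 3 show the gasket ring centred at scene (303.4,204) and top (328,229), the paddle at scene (370.7,196.7) and top (256.5,220.5), and the four slab corners.

```bash
cat > h.py <<'E'
from cell import bot, eyes, order
import cv2,numpy as np
from scipy.optimize import least_squares
from scipy.spatial.transform import Rotation as R
P={n:eyes.camera_params(n) for n in("scene","top")}
def proj(n,X):
    p=P[n];c=p["camera_from_world"]@np.append(X,1);return np.array([p["cx"]-p["fx"]*c[0]/c[2],p["cy"]+p["fy"]*c[1]/c[2]])
def tri(s,t):
    r=least_squares(lambda X:np.r_[proj("scene",X)-s,proj("top",X)-t],[.5,0,.1]);return r.x,r.fun
def S(x,y,yaw,q): return np.append(R.from_euler('z',yaw).apply([*q[:2],0])[:2]+[x,y],q[2])
E
python3 - <<'E'
from h import *
cs=lambda u,v:np.array([260+(u+.5)/5-.5,170+(v+.5)/5-.5]); ct=lambda u,v:np.array([230+(u+.5)/5-.5,165+(v+.5)/5-.5])
k,e=tri([200.7,182.4],[437,211]);print("knob",k,e)
g=tri(cs(218.5,171.5),ct(492.5,321));p=tri(cs(555,135),ct(134,279));print("gasket",g,"paddle",p)
m=tri(cs(222,160),ct(490,324));print("matrix base-ish",m)
C=[((163,38),(580,520),(-.1,-.17)),((665,185),(22,360),(-.1,.17)),((577,432),(120,45),(.1,.17)),((40,265),(668,198),(.1,-.17))]
for a,b,q in C: print(q,*tri(cs(*a),ct(*b)))
obs=[(cs(*a),ct(*b),(*q,.018)) for a,b,q in C]+[(cs(218.5,171.5),ct(492.5,321),(0,-.09,.024))]*3
f=lambda v:np.concatenate([np.r_[proj("scene",S(*v,q))-a,proj("top",S(*v,q))-b] for a,b,q in obs])
r=least_squares(f,[.6,0,0]);print(r.x,np.round(r.fun,1))
for n,q in dict(gasket=(0,-.09,.024),pivot=(.055,.105,.078),paddle=(-.037,.105,.105)).items():print(n,S(*r.x,q))
for z in(.137,.152):
  for n,px in(("scene",[200.7,182.4]),("top",[437,211])):
    print(z,n,least_squares(lambda X:proj(n,np.append(X,z))-px,[.5,0]).x)
E
```

```text
knob [ 0.53776548 -0.31348426  0.13973818] [-0.1157856  -0.0201159  -0.10859684  0.01572131]
gasket (array([ 0.49497029, -0.02755547,  0.02317219]), array([-0.14128327, -0.00409187, -0.13428641,  0.01093222])) paddle (array([0.51201593, 0.17056768, 0.10267217]), array([-0.18072251,  0.01143212, -0.17020185,  0.00695152]))
matrix base-ish (array([ 0.49271491, -0.02571636,  0.03187594]), array([-0.20116303, -0.00566853, -0.19052953,  0.01544543]))
(-0.1, -0.17) [ 0.37965468 -0.07819383  0.01209218] [-0.64377677 -0.02990504 -0.57701009  0.05140315]
(-0.1, 0.17) [0.47067519 0.24775055 0.01310426] [ 0.0483017  -0.00447084  0.04563395 -0.00127404]
(0.1, 0.17) [0.6579304  0.19441826 0.01758593] [-0.03442814  0.00221241 -0.03603394  0.00145578]
(0.1, -0.17) [ 0.56896058 -0.12927929  0.01381698] [-0.91727338 -0.07034354 -0.90847726  0.09297377]
[ 0.51971945  0.05891089 -0.27048884] [-0.6 -1.6 -0.4  0.7  0.8 -1.4 -0.9  0.6  0.5  1.  -0.6 -1.2 -1.9 -0.5
  0.  -0.6 -0.3 -0.  -0.  -0.2 -0.3 -0.  -0.  -0.2 -0.3 -0.  -0.  -0.2]
gasket [ 0.49567123 -0.02781675  0.024     ]
pivot [0.60077594 0.14539699 0.078     ]
paddle [0.51212103 0.16997962 0.105     ]
0.137 scene [ 0.5355108  -0.31425467]
0.137 top [ 0.53808899 -0.31458052]
0.152 scene [ 0.54809202 -0.3081509 ]
0.152 top [ 0.53655867 -0.31016393]
```

The triangulated points agree with the text: knob (0.537, -0.314, 0.138), gasket (0.495, -0.028, 0.024), paddle (0.512, 0.170, 0.104). All are in reach and the yaw is suitable, so I'm moving towards the dome.

Call:
drive_tool(deltas=[1,-0.4,-0.47,0,0,0,0,1,-0.8,-0.94,0,0,0,0,1,-0.8,-0.94,0,0,0,0,1,-0.8,-0.94,0,0,0,0])

```text
time: 0.6
tcp_pos: [0.2084, 0.3417, 0.2315]
tcp_rot: [0.0, 0.122, 0.993, -0.0]
contact_force: [-0.5, 0.1, -0.5]
opening: 1.003
grasp_force: 0.0
```

Call:
drive_tool(deltas=[1,-0.4,-0.47,0,0,0,0,1,-0.8,-0.94,0,0,0,0,1,-0.8,-0.94,0,0,0,0,1,-0.8,-0.94,0,0,0,0])

```text
time: 1.1
tcp_pos: [0.2921, 0.1766, 0.2313]
tcp_rot: [0.0, 0.123, 0.992, -0.0]
contact_force: [0.7, 0.9, -0.3]
opening: 0.997
grasp_force: 0.0
```

Call:
drive_tool(deltas=[1,-0.4,-0.47,0,0,0,0,1,-0.8,-0.94,0,0,0,0,1,-0.8,-0.94,0,0,0,0,1,-0.8,-0.94,0,0,0,0])

```text
time: 1.6
tcp_pos: [0.3755, 0.012, 0.2307]
tcp_rot: [-0.0, 0.122, 0.993, -0.0]
contact_force: [-0.5, 1.2, -0.6]
opening: 1.001
grasp_force: 0.0
```

Call:
drive_tool(deltas=[1,-0.4,-0.47,0,0,0,0,1,-0.8,-0.94,0,0,0,0,1,-0.8,-0.94,0,0,0,0,1,-0.8,-0.94,0,0,0,0])

```text
time: 2.1
tcp_pos: [0.4592, -0.1519, 0.2299]
tcp_rot: [-0.001, 0.12, 0.993, 0.0]
contact_force: [-0.6, -0.3, -0.3]
opening: 0.997
grasp_force: 0.0
```

```bash
cat >> h.py <<'E'
def snapw(f):
    p=eyes.camera_params("wrist");im=eyes.snapshot("wrist");cv2.imwrite(f"pics/{f}.png",im)
    np.savez(f"pics/{f}.npz",**{k:np.array(v) for k,v in p.items()});return im,p
def ray(p,u,v):
    a=np.array([u-p["cx"],v-p["cy"]]);r=np.hypot(*a);th=r/p["fx"]
    d=np.array([*(a/r*np.sin(th)),np.cos(th)])*[1,-1,-1];M=p["camera_from_world"]
    return -M[:3,:3].T@M[:3,3],M[:3,:3].T@d
def wproj(p,X):
    c=(p["camera_from_world"]@np.append(X,1))[:3]*[1,-1,-1];th=np.arctan2(np.hypot(c[0],c[1]),c[2])
    return np.array([p["cx"],p["cy"]])+float(p["fx"])*th*c[:2]/np.hypot(c[0],c[1])
E
python3 -c "
from h import *
im,p=snapw('w1');print(p)
for X in ([.537,-.314,.137],[.495,-.0277,.024],[.512,.17,.105]):print(wproj(p,X))"
```

```text
{'fx': 309.70691628693146, 'fy': 309.70691628693146, 'cx': 327.32251997952346, 'cy': 203.2881825664286, 'camera_from_world': array([[ 2.37919424e-01,  9.71284796e-01,  4.38757073e-04,
         3.87454454e-02],
       [-9.29467611e-01,  2.27807240e-01, -2.90161716e-01,
         4.97575218e-01],
       [-2.81929615e-01,  6.86272978e-02,  9.56977527e-01,
        -2.38420490e-01],
       [ 0.00000000e+00,  0.00000000e+00,  0.00000000e+00,
         1.00000000e+00]])}
[191.13687148 314.30327504]
[435.0655773  183.16068864]
[598.59965468 178.34619222]
```

Call:
drive_tool(deltas=[1,-0.35,-0.43,0,0,0,0,1,-0.7,-0.85,0,0,0,0,1,-0.7,-0.85,0,0,0,0,1,-0.7,-0.85,0,0,0,0])

```text
time: 2.65
tcp_pos: [0.5305, -0.2991, 0.2301]
tcp_rot: [-0.001, 0.119, 0.993, 0.001]
contact_force: [0.6, -0.3, -0.7]
opening: 1.006
grasp_force: 0.0
```

```bash
python3 -c "
from h import *
im,p=snapw('w2');print(p)
for X in ([.537,-.314,.137],[.537,-.314,.152]):print(wproj(p,X))
a=cv2.imread('pics/w1.png')
cv2.imwrite('pics/w12.png',cv2.resize(np.vstack([a,im]),(480,600)))"
```

```text
{'fx': 309.70691628693146, 'fy': 309.70691628693146, 'cx': 327.32251997952346, 'cy': 203.2881825664286, 'camera_from_world': array([[ 2.35847197e-01,  9.71789693e-01,  9.44750459e-04,
         1.65839042e-01],
       [-9.29874962e-01,  2.25956984e-01, -2.90303284e-01,
         5.97120671e-01],
       [-2.82327212e-01,  6.75887161e-02,  9.56934225e-01,
        -2.08484038e-01],
       [ 0.00000000e+00,  0.00000000e+00,  0.00000000e+00,
         1.00000000e+00]])}
[311.84812537 219.2823798 ]
[310.94132136 225.94116761]
```

View pics/w12.png

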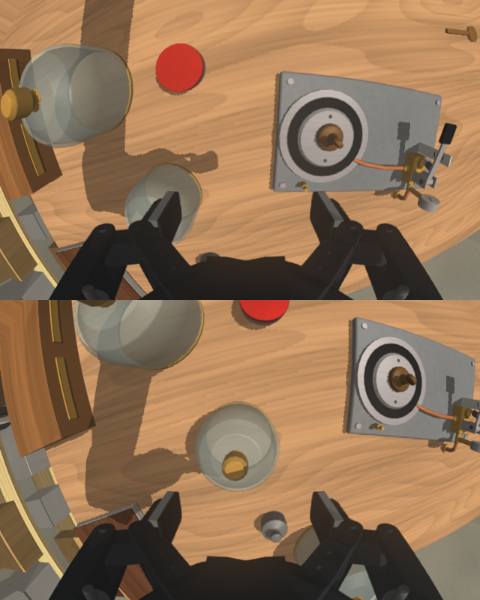

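The wrist views put the knob at about (312,220) against a predicted (311.5,221), so the dome position is confirmed. The gasket in w1 looks a few pixels off, so I'll refine it by segmenting the black ring in three views.

```bash
python3 - <<'E'
from h import *
res={}
t=np.linspace(0,2*np.pi,200,endpoint=False)
def go(name,im,pf,win):
    x,y,w,h=win;m=(im[y:y+h,x:x+w].max(2)<60).astype(np.uint8)
    cs,_=cv2.findContours(m,cv2.RETR_EXTERNAL,cv2.CHAIN_APPROX_NONE)
    c=cv2.convexHull(max(cs,key=cv2.contourArea)).reshape(-1,2)+[x,y]
    (cx,cy),ax,_=cv2.fitEllipse(c.astype(np.float32))
    def f(v):
        q=np.array([pf(np.array([v[0]+v[2]*np.cos(a),v[1]+v[2]*np.sin(a),.024])) for a in t]).astype(np.float32)
        (ex,ey),ea,_=cv2.fitEllipse(q);return [ex-cx,ey-cy,(sum(ea)-sum(ax))/2]
    r=least_squares(f,[.495,-.028,.064],x_scale=.01,diff_step=1e-3);print(name,(cx,cy),ax,r.x,r.cost)
go("top",cv2.imread("pics/top0.png"),lambda X:proj("top",X),(300,200,60,58))
go("scene",cv2.imread("pics/scene0.png"),lambda X:proj("scene",X),(276,180,54,46))
for n,win in(("w1",(365,115,135,130)),("w2",(470,40,110,130))):
    p=np.load(f"pics/{n}.npz");go(n,cv2.imread(f"pics/{n}.png"),lambda X:wproj(p,X),win)
E
```

```text
top (327.9209899902344, 228.7383575439453) (43.15966796875, 43.376487731933594) [ 0.49549754 -0.02742502  0.06317689] 1.8189894035458565e-12
scene (303.2101135253906, 204.03053283691406) (31.856672286987305, 40.63957595825195) [ 0.49438265 -0.02738174  0.06228557] 0.0
w1 (434.20751953125, 182.33465576171875) (92.40618896484375, 105.00113677978516) [ 0.49676031 -0.0257093   0.06321618] 0.0
w2 (523.4225463867188, 107.35750579833984) (75.15290069580078, 98.66803741455078) [ 0.49587548 -0.02750613  0.06442498] 7.275957614183426e-12
```

Call:
drive_tool(deltas=[1,-0.03,-0.09,0.4,0,0,0,1,-0.06,-0.09,0.55,0,0,0,1,-0.06,-0.09,0.65,0,0,0,1,-0.06,-0.09,0.73,0,0,0,1,-0.06,-0.09,0.73,0,0,0,1,-0.06,-0.09,0.73,0,0,0])

```text
time: 3.45
tcp_pos: [0.535, -0.3154, 0.123]
tcp_rot: [0.001, 0.119, 0.993, -0.0]
contact_force: [0.2, -0.4, 0.3]
opening: 0.999
grasp_force: 0.0
```

Call:
drive_tool(deltas=[1,-0.013,0.0,0,0,0,0,0,-0.013,0.0,0,0,0,0,0,-0.013,0.0,0,0,0,0,0,-0.013,0.0,0,0,0,0,0,-0.013,0.0,0,0,0,0,0,-0.013,0.0,0,0,0,0,0,-0.013,0.0,0,0,0,0,0,-0.013,0.0,0,0,0,0])

```text
time: 4.45
tcp_pos: [0.5366, -0.3157, 0.1219]
tcp_rot: [0.0, 0.119, 0.993, 0.0]
contact_force: [1.5, 3.0, 1.5]
opening: 0.308
grasp_force: 59.5
```

Call:
drive_tool(deltas=[0,0,0,-0.05,0,0,0,0,0,0,-0.2,0,0,0,0,0,0,-0.4,0,0,0,0,0,0,-0.6,0,0,0,0,0,0,-0.75,0,0,0,0,0,0,-0.8,0,0,0,0,0,0,-0.8,0,0,0])

```text
time: 5.32
tcp_pos: [0.5364, -0.3162, 0.2415]
tcp_rot: [-0.0, 0.119, 0.993, -0.0]
contact_force: [-0.1, 0.5, -3.9]
opening: 0.302
grasp_force: 59.4
```

Call:
drive_tool(deltas=[0,0.03,0.08,0,0,0,0,0,0.1,0.25,0,0,0,0,0,0.18,0.45,0,0,0,0,0,0.26,0.65,0,0,0,0,0,0.32,0.82,0,0,0,0,0,0.36,0.9,0,0,0,0])

```text
time: 6.08
tcp_pos: [0.5151, -0.1701, 0.2411]
tcp_rot: [-0.001, 0.118, 0.993, 0.0]
contact_force: [-0.4, 0.0, -2.9]
opening: 0.306
grasp_force: 59.6
```

Call:
drive_tool(deltas=[0,0.03,0.08,0,0,0,0,0,0.1,0.25,0,0,0,0,0,0.18,0.45,0,0,0,0,0,0.26,0.65,0,0,0,0,0,0.32,0.82,0,0,0,0,0,0.36,0.905,0,0,0,0,0,0.36,0.905,0,0,0,0,0,0.36,0.905,0,0,0,0])

```text
time: 7.08
tcp_pos: [0.4957, -0.028, 0.2417]
tcp_rot: [0.0, 0.119, 0.993, -0.0]
contact_force: [-1.0, -0.3, -2.7]
opening: 0.309
grasp_force: 59.7
```

```bash
python3 - <<'E'
from h import *
o=bot.get_obs();print(o["tcp_pos"],o["contact_force"],o["moment"])
im,p=snapw('w3');s=eyes.snapshot("scene");t=eyes.snapshot("top")
cv2.imwrite('pics/s3.png',s);cv2.imwrite('pics/t3.png',t)
print(proj("scene",[.4955,-.0273,.24]),proj("top",[.4955,-.0273,.24]))
z=lambda im,x,y,w,h,f:cv2.resize(im[y:y+h,x:x+w],None,fx=f,fy=f,interpolation=cv2.INTER_CUBIC)
a=np.hstack([z(s,240,100,100,140,4),z(t,290,150,100,140,4)]);cv2.imwrite('pics/m3.png',a)
E
```

```text
[ 0.49569444 -0.0279936   0.24170227] [-0.98638749 -0.26099413 -2.72687766] [ 0.0013114  -0.00440601 -0.03241595]
[302.13277969 153.94059782] [330.31703514 223.51010222]
```

View pics/m3.png

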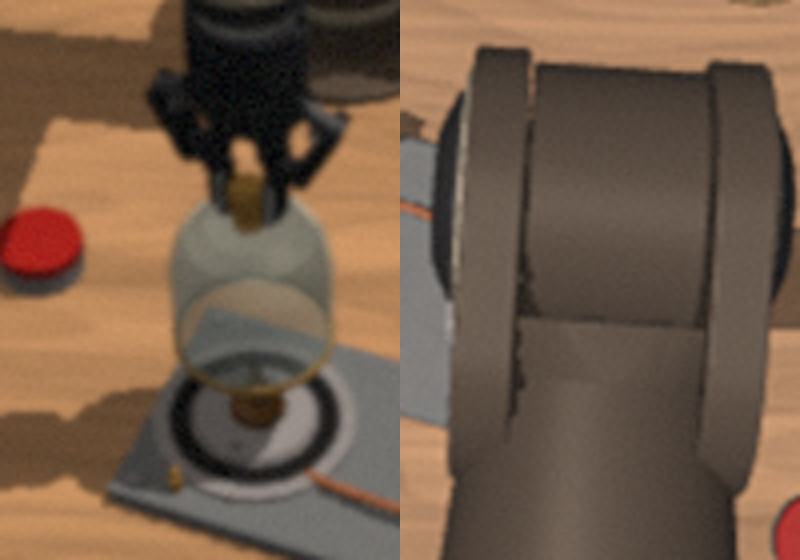

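The scene view shows the dome upright in the grip, with its rim ellipse centred at about (303,183.6). The axis point at that height projects to about (303,183), so it is over the gasket within about 1 mm. Lowering now.

Call:
drive_tool(deltas=[0,0,0.003,0.08,0,0,0,0,0,0.003,0.2,0,0,0,0,0,0.003,0.34,0,0,0,0,0,0.003,0.45,0,0,0,0,0,0.003,0.54,0,0,0,0,0,0.003,0.58,0,0,0,0,0,0.003,0.59,0,0,0,0,0,0.003,0.59,0,0,0])

```text
time: 8.22
tcp_pos: [0.496, -0.0268, 0.1538]
tcp_rot: [0.0, 0.119, 0.993, 0.0]
contact_force: [0.1, -0.0, -3.4]
opening: 0.305
grasp_force: 59.7
```

Call:
drive_tool(deltas=[0,0,0,0.008,0,0,0,0,0,0,0.016,0,0,0,0,0,0,0.024,0,0,0,0,0,0,0.024,0,0,0])

```text
time: 8.72
tcp_pos: [0.4956, -0.0268, 0.1496]
tcp_rot: [-0.0, 0.119, 0.993, -0.0]
contact_force: [0.1, 0.7, -2.1]
opening: 0.307
grasp_force: 59.7
```

Not in contact yet; about 3.7 mm remain.

Call:
drive_tool(deltas=[0,0,0,0.006,0,0,0,0,0,0,0.012,0,0,0,0,0,0,0.016,0,0,0,0,0,0,0.016,0,0,0])

```text
time: 9.22
tcp_pos: [0.4956, -0.0268, 0.1472]
tcp_rot: [-0.0, 0.119, 0.993, -0.0]
contact_force: [-0.1, -0.6, -4.2]
opening: 0.303
grasp_force: 59.7
```

Call:
drive_tool(deltas=[0,0,0,0.004,0,0,0,0,0,0,0.007,0,0,0,0,0,0,0.007,0,0,0])

```text
time: 9.6
tcp_pos: [0.4956, -0.0268, 0.1462]
tcp_rot: [-0.0, 0.119, 0.993, -0.0]
contact_force: [-0.7, 1.1, -2.6]
opening: 0.306
grasp_force: 59.7
```

Call:
drive_tool(deltas=[0,0,0,0.005,0,0,0,0,0,0,0.009,0,0,0,0,0,0,0.009,0,0,0])

```text
time: 9.98
tcp_pos: [0.4962, -0.0266, 0.1457]
tcp_rot: [0.001, 0.119, 0.993, 0.0]
contact_force: [-0.7, 2.3, 3.2]
opening: 0.3
grasp_force: 60.3
```

Contact came at z 0.1457 against an expected 0.146, so the dome is seated. Releasing and retreating upward.

Call:
drive_tool(deltas=[0.5,0,0,0,0,0,0,0.7,0,0,0,0,0,0,0.8,0,0,0,0,0,0,0.8,0,0,0,0,0,0,0.8,0,0,-0.05,0,0,0,0.8,0,0,-0.15,0,0,0,0.8,0,0,-0.35,0,0,0,0.8,0,0,-0.5,0,0,0,0.8,0,0,-0.6,0,0,0])

```text
time: 11.1
tcp_pos: [0.4962, -0.0269, 0.2371]
tcp_rot: [0.001, 0.119, 0.993, 0.0]
contact_force: [-1.0, 0.0, -0.5]
opening: 0.802
grasp_force: 0.0
```

```bash
python3 - <<'E'
from h import *
o=bot.get_obs();print(o["tcp_pos"],o["contact_force"])
im,p=snapw('w4');s=eyes.snapshot("scene")
cv2.imwrite('pics/s4.png',s)
print("rim",proj("scene",[.4955,-.0273,.024]),"knob",proj("scene",[.4955,-.0273,.161]),wproj(p,[.4955,-.0273,.161]),"paddle w",wproj(p,[.512,.17,.105]))
z=lambda im,x,y,w,h,f:cv2.resize(im[y:y+h,x:x+w],None,fx=f,fy=f,interpolation=cv2.INTER_CUBIC)
cv2.imwrite('pics/m4.png',np.vstack([z(s,255,140,150,110,3),cv2.resize(im,(450,281))]))
E
```

```text
[ 0.49617018 -0.02686436  0.23709214] [-1.01308403  0.04605295 -0.49338415]
rim [303.21920466 203.86902036] knob [302.56345895 173.73316231] [327.21210345 213.52902018] paddle w [517.61229887 166.07540351]
```

View pics/m4.png

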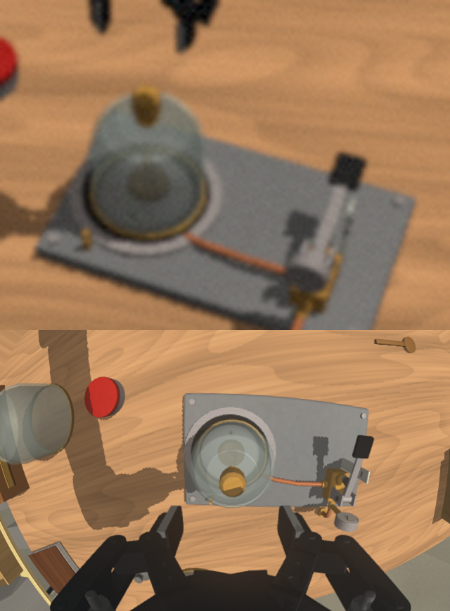

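The dome sits flat on the gasket with its knob at about scene (303,175), and the matrix is visible standing inside. The paddle is at about wrist (517,166), matching the prediction. Closing the fingers and moving over the paddle.

Call:
drive_tool(deltas=[0,0.04,0.25,0,0,0,0,0,0.08,0.5,0,0,0,0,0,0.11,0.65,0,0,0,0,0,0.11,0.65,0,0,0,0])

```text
time: 11.7
tcp_pos: [0.5024, 0.0729, 0.234]
tcp_rot: [-0.001, 0.118, 0.993, -0.0]
contact_force: [-0.0, -0.4, 0.0]
opening: -0.001
grasp_force: 0.0
```

Call:
drive_tool(deltas=[0,0.04,0.25,0.1,0,0,0,0,0.08,0.5,0.3,0,0,0,0,0.11,0.65,0.5,0,0,0,0,0.11,0.65,0.67,0,0,0,0,0.11,0.65,0.73,0,0,0,0,0.11,0.65,0.73,0,0,0])

```text
time: 12.45
tcp_pos: [0.5095, 0.1696, 0.1251]
tcp_rot: [-0.0, 0.12, 0.993, -0.0]
contact_force: [0.6, -0.8, 0.3]
opening: 0.003
grasp_force: 0.0
```

Call:
drive_tool(deltas=[0,0,0.01,0.05,0,0,0,0,0,0.01,0.1,0,0,0,0,0,0.01,0.14,0,0,0,0,0,0.01,0.16,0,0,0,0,0,0.01,0.16,0,0,0])

```text
time: 13.08
tcp_pos: [0.51, 0.172, 0.1015]
tcp_rot: [-0.0, 0.119, 0.993, 0.0]
contact_force: [-1.3, 0.6, 3.7]
opening: 0.003
grasp_force: 1.8
```

Call:
drive_tool(deltas=[0,0,0,0.03,0,0,0,0,0,0,0.06,0,0,0,0,0,0,0.09,0,0,0,0,0,0,0.11,0,0,0,0,0,0,0.12,0,0,0,0,0,0,0.12,0,0,0])

```text
time: 13.82
tcp_pos: [0.5095, 0.1723, 0.0838]
tcp_rot: [-0.0, 0.119, 0.993, 0.0]
contact_force: [-5.2, 1.9, 7.3]
opening: -0.0
grasp_force: 3.4
```

```bash
python3 - <<'E'
from h import *
o=bot.get_obs();print(o["tcp_pos"],o["contact_force"])
im,p=snapw('w5');s=eyes.snapshot("scene")
cv2.imwrite('pics/s5.png',s)
z=lambda im,x,y,w,h,f:cv2.resize(im[y:y+h,x:x+w],None,fx=f,fy=f,interpolation=cv2.INTER_CUBIC)
print(wproj(p,[.601,.1455,.078]),wproj(p,[.5093,.1708,.082]))
cv2.imwrite('pics/m5.png',np.hstack([z(s,265,150,130,110,4)[:440],z(im,280,130,70,110,4)]))
E
```

```text
[0.50950218 0.17233614 0.08384616] [-5.22998804  1.85707746  7.33160738]
[321.73143749 376.54095044] [325.4377073  260.96662707]
```

View pics/m5.png

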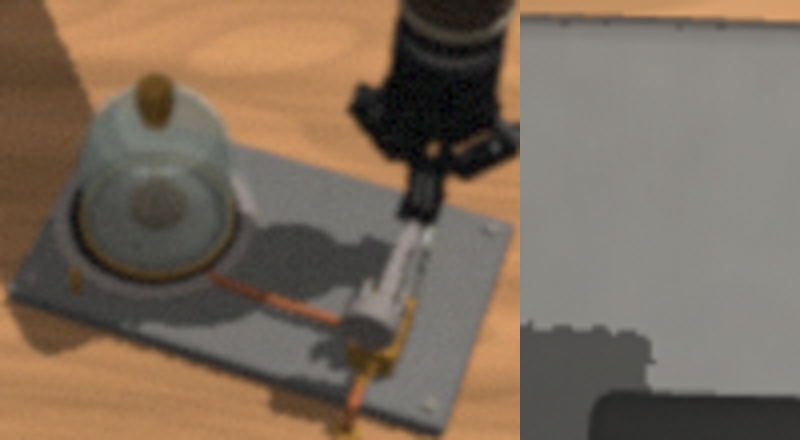

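The dome remains in place, and the fingers press the paddle at about crop (418,205), just above level. The last 1.8 mm:

Call:
drive_tool(deltas=[0,0,0,0.006,0,0,0,0,0,0,0.012,0,0,0,0,0,0,0.012,0,0,0,0,0,0,0.012,0,0,0])

```text
time: 14.42
tcp_pos: [0.5095, 0.1723, 0.0822]
tcp_rot: [-0.0, 0.119, 0.993, 0.0]
contact_force: [-4.5, 0.8, 8.7]
opening: 0.001
grasp_force: 3.8
```

```bash
python3 - <<'E'
from h import *
o=bot.get_obs();print(o["tcp_pos"],o["contact_force"])
im=eyes.snapshot("wrist");cv2.imwrite('pics/w6.png',im);s=eyes.snapshot("scene");cv2.imwrite('pics/s6.png',s)
z=lambda im,x,y,w,h,f:cv2.resize(im[y:y+h,x:x+w],None,fx=f,fy=f,interpolation=cv2.INTER_CUBIC)
c=z(s,340,180,50,60,8)
for n,k in(("shut",.25),("level",0.),("full",-.25)):
    # lever bar upper edge line, stand frame
    L=[S(.5197,.0589,-.2705,(.055-r*np.cos(k),.105,.078+r*np.sin(k))) for r in(0,.05,.077,.095)]
    print(n,[np.round((proj("scene",X)-[340,180])*8+3.5).tolist() for X in L])
cv2.imwrite('pics/m6.png',np.hstack([c,z(cv2.imread('pics/scene0.png'),340,180,50,60,8)]))
E
```

```text
[0.50951307 0.17234917 0.08220104] [-4.50984879  0.82852721  8.70771205]
shut [[164.0, 370.0], [207.0, 247.0], [230.0, 181.0], [245.0, 138.0]]
level [[164.0, 370.0], [205.0, 264.0], [227.0, 209.0], [241.0, 173.0]]
full [[164.0, 370.0], [201.0, 288.0], [220.0, 246.0], [232.0, 219.0]]
```

View pics/m6.png

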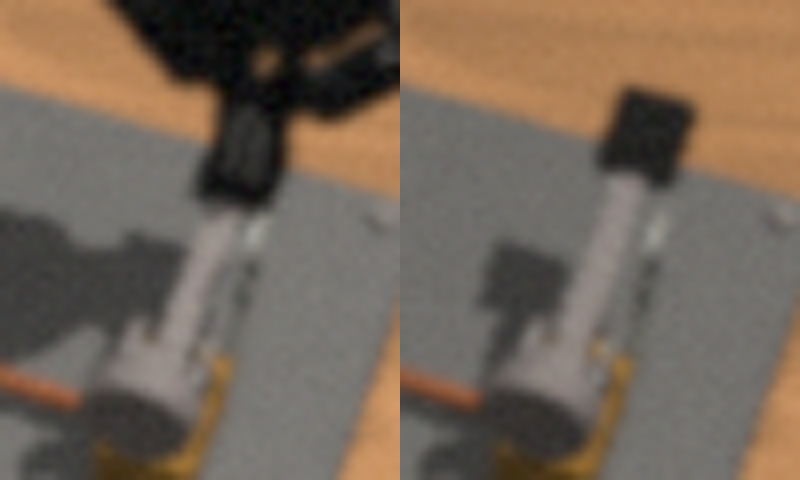

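The lever's paddle end is at row ~205 (predicted 209 for level, 181 for shut, 246 for full). With z 0.0822 and 8.7 N as well, the lever is level. Holding for 5 s.

Call:
drive_tool(deltas=[0,0,0,0.001,0,0,0,0,0,0,0.001,0,0,0,0,0,0,0.001,0,0,0,0,0,0,0.001,0,0,0,0,0,0,0.001,0,0,0,0,0,0,0.001,0,0,0,0,0,0,0.001,0,0,0,0,0,0,0.001,0,0,0,0,0,0,0.001,0,0,0,0,0,0,0.001,0,0,0,0,0,0,0.001,0,0,0,0,0,0,0.001,0,0,0,0,0,0,0.001,0,0,0,0,0,0,0.001,0,0,0,0,0,0,0.001,0,0,0,0,0,0,0.001,0,0,0,0,0,0,0.001,0,0,0,0,0,0,0.001,0,0,0,0,0,0,0.001,0,0,0,0,0,0,0.001,0,0,0])

```text
time: 17.02
tcp_pos: [0.5095, 0.1723, 0.0821]
tcp_rot: [-0.0, 0.119, 0.993, 0.0]
contact_force: [-5.0, 1.7, 7.1]
opening: -0.001
grasp_force: 3.9
```

Call:
drive_tool(deltas=[0,0,0,0,0,0,0,0,0,0,0,0,0,0,0,0,0,0,0,0,0,0,0,0,0,0,0,0,0,0,0,0,0,0,0,0,0,0,0,0,0,0,0,0,0,0,0,0,0,0,0,0,0,0,0,0,0,0,0,0,0,0,0,0,0,0,0,0,0,0,0,0,0,0,0,0,0,0,0,0,0,0,0,0,0,0,0,0,0,0,0,0,0,0,0,0,0,0,0,0,0,0,0,0,0,0,0,0,0,0,0,0,0,0,0,0,0,0,0,0,0,0,0,0,0,0,0,0,0,0,0,0,0,0,0,0,0,0,0,0])

```text
time: 19.52
tcp_pos: [0.5095, 0.1723, 0.0821]
tcp_rot: [-0.0, 0.119, 0.993, 0.001]
contact_force: [-6.4, 1.2, 8.2]
opening: -0.0
grasp_force: 3.9
```

```bash
python3 - <<'E'
from h import *
o=bot.get_obs();print(o["time"],o["tcp_pos"],o["contact_force"])
s=eyes.snapshot("scene").astype(int);a=cv2.imread('pics/s4.png').astype(int)
print("dome change",np.abs(s-a)[155:190,280:330].mean(), np.abs(s-cv2.imread('pics/s6.png'))[150:260,270:400].mean())
if abs(o["tcp_pos"][2]-.082)<.002: print(order.finish_job())
E
```

```text
19.525 [0.50950071 0.17234724 0.0821306 ] [-6.35168098  1.23350995  8.2111411 ]
dome change 10.222857142857142 2.1685081585081587
the job is handed in; nothing more can be done
None
```

The dome is seated flat over the matrix, and I handed the job in at 19.5 s with the fingers still holding the gas lever level (fingertips at 82 mm, about 8 N) after 5 s there; the judge's verdict was not shown.

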